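# Gauge the rounded housing corner with radius leaves

## Robot

A 6-joint arm with a two-finger parallel gripper is mounted at the origin on the work surface. World frame = base frame: x ahead of the robot, y to its left, z up, the work surface at z = 0. Lengths are in m, angles in rad, forces in N, time in s.
With the tool pointing down it reaches from about 0.375 to 0.9 m from the base axis. Payload 3.1 kg.
Tool frame: the origin (TCP) lies between the finger pads; the fingertips stand 17 mm ahead of it and the grasp point (between the pads) lies 2 mm behind it (robot.nose_length is the distance from the TCP to the fingertips, in m); z points along the fingers, y is the line along which they close (so a half turn about z gives the same grasp; the last joint's range is limited). The gripper opens to 87 mm and grips with 3 to 60 N. Pads are 19 mm wide; open, the fingers measure 117 mm over their backs; the gripper's body (75 mm by 190 mm) begins 51 mm behind the grasp point.
Start: joints at [-1.298, 0.527, 1.433, -0, 1.181, -0.178], TCP at [0.272, -0.563, 0.24] pointing down, gripper open.
Joint ranges: [-3.08, 3.08], [-0.75, 2.2], [0.22, 2.44], [-1.43, 4.57], [0, 2.65], [-2.85, 2.85]. Speed limits (rad/s): [2.79, 2.79, 3.14, 3.14, 3.14, 3.14].

## Interface

Orientations are given as a unit quaternion [x, y, z, w].
In Python, from rig import robot, cams gives the robot as it stands.
- The arm moves only by the shell command python3 -m pendant 'ROWS' [FORCE]. ROWS is JSON, a list of rows, each an object with "jaw": the opening, from 0 (shut) to 1 (fully open); "linear": the shift along the tool's x, y, z in cm, a list of three; "twist": the turn about the tool's z in degrees. A call has 1 to 12 rows; each row shifts and turns the commanded pose from where the row before left it, along the tool's axes as they then stand; what a row does not reach is not made up. A row lasts 1/12 s, in which the tool goes at most 41.7 mm and 7.16 degrees, less where a joint would pass 70% of its speed; a pose out of reach is approached as far as the arm can. A call is refused whole if a number of a shift passes 4.17 or a number of a turn 7.16, either way. A call with a gripper value outside its range is refused whole. The fingers move at their own pace and stop on an object; FORCE is the grip in N (left out, the last holds). Time passes only in rows, so rows that do not move let the fingers close. It gives the time, the measured TCP pose, the force, the opening and the grip force at its end, in the units of the state.
- robot.get_obs(): the state, without advancing time (a new reading comes with each control period).
- cams.camera(name): name is "scene" or "top"; returns a dict with "color" (420x560x3 uint8, blue, green, red), "depth" (420x560 float32, m along the optical axis (not along the pixel's ray), 0 where there is no reading), "fov_y" (degrees; the focal length in pixels is half the picture's height over the tangent of half this angle, whatever the lens; pixels are square), "cx", "cy" (the principal point, pixels), "view" (4x4, takes a point from world to camera coordinates). Camera axes: x right, y down, z forward; pixel columns grow to the right and rows downward; lengths in m; the calibration is good to about 2 mm. A picture is of the moment at which its call begins.
- robot.hand_in(): hands the job in; it is judged then, once.
The state is a dict: "time": time; "q": joint angles; "joint_velocities": joint speeds; "joint_torque": joint torques, N m; "position": TCP position; "tool_rot": TCP orientation; "ft_force": force on the tool from outside, world axes, zero at the start; "moment": the same for the moment, N m; "grip_width": finger opening in m; "grip_force": force on a finger pad.
Only numpy, scipy, OpenCV 4.12 (cv2) and the standard library are available. Lean on these libraries where they do the work, as an engineer would, in place of code of your own. Each camera call takes 0.05 s, during which the arm holds its last target. There are 200 camera calls.

## Task

The red analyser corner on the blue mat needs a matching replacement, so find its radius with the concave radius leaves from the grey stand: press a leaf squarely and lightly on the rounded ridge, never loading the red plastic with more than 20 N in all, and feel whether it rocks when pushed to and fro across the ridge. The leaf that fits is the largest one that does not rock; let it bear on the ridge with both toes at once for a moment, then set it down in the white job bin. The other two leaves must end standing in slots of the grey stand, and everything else stays where it is.

Things in the scene. Friction and masses are not known exactly. Their poses are not given: they have to be found in the camera images.
- mat: blue flat work mat, 240 (x) by 260 (y) mm, 1 mm thick, origin at its centre on the bench. It marks the job: the one red corner whose origin is within 60 mm of the mat's origin is the one to gauge.
- corner_a: one of three look-alike red 90-degree housing corners, fixed, standing like a tent with the rounded ridge up, 130 mm long. Origin on the bench under the middle of the ridge; x along the ridge, y across, z up. Ridge top 50 mm above the bench. Ridge radius 16, 24 or 32 mm, one of each; the names do not tell which. Below the rounding two flat sides run down at 45 degrees; about 130 mm wide at the bench.
- corner_a_crest (a point): middle of the ridge top of corner_a, 50 mm above the bench; axes as the corner's. One corner is on the blue mat, the others are spares farther out to the sides.
- corner_b: one of three look-alike red 90-degree housing corners, fixed, standing like a tent with the rounded ridge up, 130 mm long. Origin on the bench under the middle of the ridge; x along the ridge, y across, z up. Ridge top 50 mm above the bench. Ridge radius 16, 24 or 32 mm, one of each; the names do not tell which. Below the rounding two flat sides run down at 45 degrees; about 130 mm wide at the bench.
- corner_b_crest (a point): middle of the ridge top of corner_b, 50 mm above the bench; axes as the corner's. One corner is on the blue mat, the others are spares farther out to the sides.
- corner_c: one of three look-alike red 90-degree housing corners, fixed, standing like a tent with the rounded ridge up, 130 mm long. Origin on the bench under the middle of the ridge; x along the ridge, y across, z up. Ridge top 50 mm above the bench. Ridge radius 16, 24 or 32 mm, one of each; the names do not tell which. Below the rounding two flat sides run down at 45 degrees; about 130 mm wide at the bench.
- corner_c_crest (a point): middle of the ridge top of corner_c, 50 mm above the bench; axes as the corner's. One corner is on the blue mat, the others are spares farther out to the sides.
- leaf_r16: 16 mm radius leaf: upright aluminium plate 6 mm thick (x), 70 wide (y), 36 high; green grip on top 14 (x) by 26 (y), from 34 to 68 mm above the origin; 70 to 110 g. Lower edge: 90-degree notch, 58 mm wide at the bottom, flats at 45 degrees, corner rounded to 16 mm; notch top 22.4 mm above the toes. Origin midway between the toe tips, z up. Seats with y across the ridge.
- leaf_r16_toe_l: +y toe of leaf_r16 (its 45-degree flat and 6 mm outer post), part of the leaf; same origin and axes as the leaf. A leaf larger than the ridge touches only the ridge top and rocks: it tips about 5 degrees or shifts 3 mm sideways either way (per 8 mm of radius too much) before a toe stops it.
- leaf_r16_toe_r: -y toe of leaf_r16; same origin and axes as the leaf. A leaf of the ridge's own radius touches flats and top together and is locked. A smaller leaf also bears on both toes and is locked, but has a gap above the ridge: it stands 3.3 mm higher (per 8 mm of radius) than when its notch top touches the ridge top.
- leaf_r24: 24 mm radius leaf: upright aluminium plate 6 mm thick (x), 70 wide (y), 36 high; yellow grip on top 14 (x) by 26 (y), from 34 to 68 mm above the origin; 70 to 110 g. Lower edge: 90-degree notch, 58 mm wide at the bottom, flats at 45 degrees, corner rounded to 24 mm; notch top 19.1 mm above the toes. Origin midway between the toe tips, z up. Seats with y across the ridge.
- leaf_r24_toe_l: +y toe of leaf_r24 (its 45-degree flat and 6 mm outer post), part of the leaf; same origin and axes as the leaf. A leaf larger than the ridge touches only the ridge top and rocks: it tips about 5 degrees or shifts 3 mm sideways either way (per 8 mm of radius too much) before a toe stops it.
- leaf_r24_toe_r: -y toe of leaf_r24; same origin and axes as the leaf. A leaf of the ridge's own radius touches flats and top together and is locked. A smaller leaf also bears on both toes and is locked, but has a gap above the ridge: it stands 3.3 mm higher (per 8 mm of radius) than when its notch top touches the ridge top.
- leaf_r32: 32 mm radius leaf: upright aluminium plate 6 mm thick (x), 70 wide (y), 36 high; blue grip on top 14 (x) by 26 (y), from 34 to 68 mm above the origin; 70 to 110 g. Lower edge: 90-degree notch, 58 mm wide at the bottom, flats at 45 degrees, corner rounded to 32 mm; notch top 15.7 mm above the toes. Origin midway between the toe tips, z up. Seats with y across the ridge.
- leaf_r32_toe_l: +y toe of leaf_r32 (its 45-degree flat and 6 mm outer post), part of the leaf; same origin and axes as the leaf. A leaf larger than the ridge touches only the ridge top and rocks: it tips about 5 degrees or shifts 3 mm sideways either way (per 8 mm of radius too much) before a toe stops it.
- leaf_r32_toe_r: -y toe of leaf_r32; same origin and axes as the leaf. A leaf of the ridge's own radius touches flats and top together and is locked. A smaller leaf also bears on both toes and is locked, but has a gap above the ridge: it stands 3.3 mm higher (per 8 mm of radius) than when its notch top touches the ridge top.
- stand: fixed grey leaf stand, 140 (x) by 100 (y) mm, origin at the centre of its underside, z up. Floor 6 mm above the bench. Three slots at x = -42, 0, +42 mm, 10 mm wide, cheeks up to 30 mm above the bench, 78 mm long in y between end stops 18 mm high. A leaf stands in each, toes on the floor, axes parallel to the stand's; which leaf is in which varies.
- job_bin: fixed white open plastic bin, 90 (x) by 110 (y) by 45 mm high, walls 4 mm, floor about 4 mm above the bench; origin at the centre of its underside
- tube_rack: white rack of capped sample tubes, 200 by 56 by 84 mm, loose, to be left alone; origin at the centre of its underside
- control_bottle: amber bottle, 50 mm across, 100 mm high, loose, to be left alone; origin at the centre of its underside
- screwdriver: orange-handled screwdriver lying on the bench beyond the mat, loose, to be left alone
Mind the look-alikes: they are no part of the job. Leave any pink look-alike of the leaf_r16 alone.

How it is judged:
On the way:
1. the leaf of the radius of the corner on the mat stands square on its ridge (tilt under 3, turn under 6 degrees), both toes bearing at once with over 1 N each, for 0.4 s (((horizontal distance between corner_a and mat below 0.06 m and contact force between each of leaf_r16_toe_l, leaf_r16_toe_r and corner_a above 1 N and angle between the z axis of leaf_r16 and the z axis of corner_a, either way round below 0.05 rad and angle between the x axis of leaf_r16 and the x axis of corner_a, either way round below 0.1 rad) or (horizontal distance between corner_b and mat below 0.06 m and contact force between each of leaf_r24_toe_l, leaf_r24_toe_r and corner_b above 1 N and angle between the z axis of leaf_r24 and the z axis of corner_b, either way round below 0.05 rad and angle between the x axis of leaf_r24 and the x axis of corner_b, either way round below 0.1 rad) or (horizontal distance between corner_c and mat below 0.06 m and contact force between each of leaf_r32_toe_l, leaf_r32_toe_r and corner_c above 1 N and angle between the z axis of leaf_r32 and the z axis of corner_c, either way round below 0.05 rad and angle between the x axis of leaf_r32 and the x axis of corner_c, either way round below 0.1 rad))), for 0.4 s.
At the end, for the whole second after the job is handed in: The leaf that fits the corner on the mat lies or stands at rest in the white job bin (its origin over the bin, less than 45 mm above the bench), and the other two leaves stand upright with their toes down on the floor of the grey stand, each in a slot (((horizontal distance between corner_a and mat below 0.06 m and x of leaf_r16 in the frame of job_bin between -0.045 and 0.045 m and y of leaf_r16 in the frame of job_bin between -0.055 and 0.055 m and height (world z) of leaf_r16 below 0.045 m and linear speed of leaf_r16 below 0.02 m/s and x of leaf_r24 in the frame of stand between -0.06 and 0.06 m and y of leaf_r24 in the frame of stand between -0.012 and 0.012 m and height (world z) of each of leaf_r24, leaf_r32 below 0.0095 m and angle between each of leaf_r24, leaf_r32's own z axis and vertical below 0.25 rad and x of leaf_r32 in the frame of stand between -0.06 and 0.06 m and y of leaf_r32 in the frame of stand between -0.012 and 0.012 m) or (horizontal distance between corner_b and mat below 0.06 m and x of leaf_r24 in the frame of job_bin between -0.045 and 0.045 m and y of leaf_r24 in the frame of job_bin between -0.055 and 0.055 m and height (world z) of leaf_r24 below 0.045 m and linear speed of leaf_r24 below 0.02 m/s and x of leaf_r16 in the frame of stand between -0.06 and 0.06 m and y of leaf_r16 in the frame of stand between -0.012 and 0.012 m and height (world z) of each of leaf_r16, leaf_r32 below 0.0095 m and angle between each of leaf_r16, leaf_r32's own z axis and vertical below 0.25 rad and x of leaf_r32 in the frame of stand between -0.06 and 0.06 m and y of leaf_r32 in the frame of stand between -0.012 and 0.012 m) or (horizontal distance between corner_c and mat below 0.06 m and x of leaf_r32 in the frame of job_bin between -0.045 and 0.045 m and y of leaf_r32 in the frame of job_bin between -0.055 and 0.055 m and height (world z) of leaf_r32 below 0.045 m and linear speed of leaf_r32 below 0.02 m/s and x of leaf_r16 in the frame of stand between -0.06 and 0.06 m and y of leaf_r16 in the frame of stand between -0.012 and 0.012 m and height (world z) of each of leaf_r16, leaf_r24 below 0.0095 m and angle between each of leaf_r16, leaf_r24's own z axis and vertical below 0.25 rad and x of leaf_r24 in the frame of stand between -0.06 and 0.06 m and y of leaf_r24 in the frame of stand between -0.012 and 0.012 m))); the robot touches nothing.
It fails at once if a red corner is pressed by anything with more than 20 N in all (contact force between any of corner_a, corner_b, corner_c and anything else above 20 N).
It fails at once if the tube rack, the bottle or the screwdriver is moved by more than 20 mm (distance of any of tube_rack, control_bottle, screwdriver from where it was at the start of the episode above 0.02 m).
It also fails if it takes over 72 s, if anything falls off the work surface, if the arm or the gripper's body presses on something with over 40 N, if the wrist force passes 120 N, or if a joint passes its speed limit or range.

## Working session

There is one attempt and no reset: what is moved stays moved. The work goes in short steps, Python scripts to look and compute and a shell command to move; the robot and the scene stay as the last step left them, time stands still between calls to the robot, and variables do not carry over. Pictures are saved under pics/ and viewed, at most 10 in all, crops included, and the job is handed in when it is done.

```bash
mkdir -p pics; ls
python3 - <<'E'
from rig import robot,cams
import cv2,numpy as np
for n in("scene","top"):
    c=cams.camera(n); cv2.imwrite(f"pics/{n}0.png",c["color"]); np.savez(f"{n}0.npz",**c)
    print(n,c["fov_y"],c["cx"],c["cy"],np.round(c["view"],3).tolist())
o=robot.get_obs(); print(o["time"],o["position"],o["tool_rot"],o["grip_width"],robot.nose_length)
E
```

```text
pics
scene 45.99096160384396 286.7630131314325 201.87248123277342 [[0.839, 0.545, -0.007, -0.499], [0.304, -0.478, -0.824, -0.106], [-0.452, 0.689, -0.566, 1.935], [0.0, 0.0, 0.0, 1.0]]
top 57.37503844051862 274.52323406150623 209.76055675044378 [[0.027, -0.999, 0.017, -0.031], [-0.997, -0.029, -0.073, 0.599], [0.073, -0.015, -0.997, 1.357], [0.0, 0.0, 0.0, 1.0]]
0.1 [ 0.27211962 -0.56193822  0.23868123] [ 9.74705141e-01  2.23492504e-01 -6.64664858e-05 -9.92276341e-04] 0.08710532659670588 0.017
```

View pics/scene0.png

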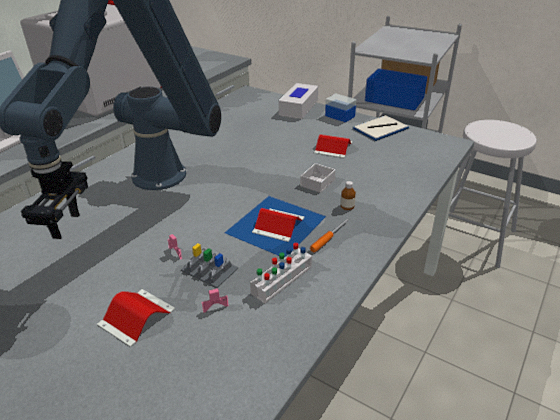

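View pics/top0.png

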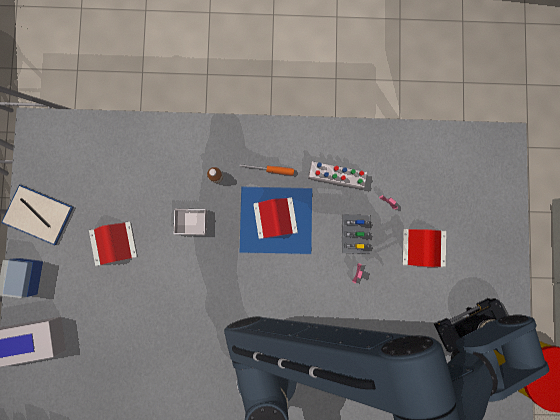

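The mat corner is at top (275,218). The grey stand is at (357,234), with blue (358,223), green (357,234) and yellow (357,246) grips. The pink look-alikes at (390,202) and (359,272) are to be avoided. The other red corners, (113,243) and (424,248), are spares.

```bash
cat > h.py <<'E'
import numpy as np,cv2
def load(n): return dict(np.load(n))
def ray(c,uv):
    f=c["color"].shape[0]/2/np.tan(np.radians(float(c["fov_y"]))/2)
    V=c["view"];R=V[:3,:3];o=-R.T@V[:3,3]
    uv=np.atleast_2d(uv).astype(float)
    d=np.c_[(uv[:,0]-c["cx"])/f,(uv[:,1]-c["cy"])/f,np.ones(len(uv))]@R
    return o,d
def plane(c,uv,z):
    o,d=ray(c,uv); return o+d*((z-o[2])/d[:,2])[:,None]
def cloud(c,mask):
    v,u=np.nonzero(mask&(c["depth"]>0)); o,d=ray(c,np.c_[u,v]); return o+d*c["depth"][v,u][:,None]
def hsv(c): return cv2.cvtColor(c["color"],cv2.COLOR_BGR2HSV)
def rng(c,lo,hi): return cv2.inRange(hsv(c),lo,hi)>0
def win(m,x0,x1,y0,y1):
    k=np.zeros_like(m);k[y0:y1,x0:x1]=1;return m&k
def yaw(q):
    from scipy.spatial.transform import Rotation as R
    M=R.from_quat(q).as_matrix(); return M
E
python3 - <<'E'
from h import *
from rig import robot
t=load("top0.npz");s=load("scene0.npz")
G={"yellow":((20,120,100),(33,255,255)),"green":((50,90,40),(80,255,255)),"blue":((100,120,60),(125,255,255))}
tw=(335,380,210,260);sw=(180,235,235,280)
for n,g in G.items():
  for nm,c,w in(("top",t,tw),("scene",s,sw)):
    m=win(rng(c,*g),*w); P=cloud(c,m)
    if len(P)<5: print(n,nm,len(P));continue
    k=P[:,2]>np.percentile(P[:,2],90)-.006
    v,u=np.nonzero(m); print(n,nm,len(P),(u.mean().round(1),v.mean().round(1)),"zmax",P[:,2].max().round(3),"top mean",P[k].mean(0).round(4),"rng",np.ptp(P[k],0).round(3),"all",P.mean(0).round(4))
# corners
def pl(P):
    m=P.mean(0);n=np.linalg.svd(P-m)[2][2];return n*np.sign(n[2]),m
red=lambda c:rng(c,(0,130,50),(8,255,255))|rng(c,(172,130,50),(180,255,255))
for nm,c,w in(("mat top",t,(245,310,190,245)),("mat scene",s,(245,310,195,245)),("left",t,(80,145,215,272)),("right",t,(398,450,225,275))):
    P=cloud(c,win(red(c),*w)); 
    if nm!="mat scene": P0=P
    top=P[P[:,2]>P[:,2].max()-.012]
    print(nm,len(P),"z",np.percentile(P[:,2],[1,50,99]).round(4),"mean",P.mean(0).round(4))
    # split by sides : iterate ridge dir
    a=0.2 if "left" in nm or "mat" in nm else 0; cen=P.mean(0)
    for it in range(6):
        u=np.array([np.cos(a),np.sin(a),0]);v=np.array([-np.sin(a),np.cos(a),0])
        y=(P-cen)@v
        A=P[(y>.020)&(P[:,2]<.034)&(P[:,2]>.008)];B=P[(y<-.020)&(P[:,2]<.034)&(P[:,2]>.008)]
        if min(len(A),len(B))<10: print("few",len(A),len(B));break
        (n1,m1),(n2,m2)=pl(A),pl(B)
        d=np.cross(n1,n2);d/=np.linalg.norm(d);d*=np.sign(d[0]);a=np.arctan2(d[1],d[0])
        X=np.linalg.solve([n1,n2,d],[n1@m1,n2@m2,d@cen]);cen=X
    else:
        print("  n",len(A),len(B),"slopes",np.degrees(np.arccos([n1[2],n2[2]])).round(1),"yaw",np.degrees(a).round(1),"dz",d[2].round(3),"apex",X.round(4))
    y=(P-cen)@np.array([-np.sin(a),np.cos(a),0])
    print("  crest z",np.median(P[np.abs(y)<.003][:,2]).round(4), [ (b,np.median(P[np.abs(np.abs(y)-b/1000)<.0015][:,2]).round(4)) for b in (5,10,15,20,25,30,40)])
wh=rng(t,(0,0,0),(180,60,255))
o=robot.get_obs();M=yaw(o["tool_rot"]);print("tool x",M[:,0].round(3),"y",M[:,1].round(3))
# stand grey & mat & bin
m=win(rng(t,(95,120,40),(125,255,255)),235,318,182,258)
r=cv2.minAreaRect(np.argwhere(m)[:,::-1].astype(np.float32));print("mat",plane(t,[r[0]],.001),r[2])
P=cloud(t,win(np.ones_like(m),168,214,200,244));k=P[:,2]>.03;print("bin rim",P[k].min(0).round(3),P[k].max(0).round(3))
E
```

```text
yellow top 38 (np.float64(359.1), np.float64(245.6)) zmax 0.079 top mean [ 0.4809 -0.3115  0.0754] rng [0.011 0.021 0.006] all [ 0.48   -0.31    0.0673]
yellow scene 89 (np.float64(196.6), np.float64(249.6)) zmax 0.077 top mean [ 0.4806 -0.3144  0.0723] rng [0.014 0.026 0.009] all [ 0.4816 -0.3146  0.0597]
green top 35 (np.float64(359.4), np.float64(233.5)) zmax 0.079 top mean [ 0.5219 -0.3109  0.0744] rng [0.011 0.026 0.008] all [ 0.522  -0.3093  0.0716]
green scene 88 (np.float64(207.3), np.float64(254.7)) zmax 0.077 top mean [ 0.5223 -0.3152  0.0721] rng [0.013 0.024 0.009] all [ 0.5235 -0.3152  0.0594]
blue top 34 (np.float64(359.3), np.float64(221.6)) zmax 0.082 top mean [ 0.5646 -0.3101  0.076 ] rng [0.011 0.021 0.009] all [ 0.5632 -0.3091  0.0701]
blue scene 98 (np.float64(219.5), np.float64(258.1)) zmax 0.076 top mean [ 0.5645 -0.3143  0.0724] rng [0.015 0.021 0.008] all [ 0.5595 -0.3032  0.0554]
mat top 1047 z [0.0023 0.031  0.0539] mean [ 0.5722 -0.016   0.0304]
  n 254 246 slopes [43.7 43.5] yaw 10.4 dz 0.0 apex [ 0.5723 -0.0167  0.0552]
  crest z 0.0497 [(5, np.float64(0.
[... 619 characters left out ...]
 (10, np.float64(0.0473)), (15, np.float64(0.0444)), (20, np.float64(0.0405)), (25, np.float64(0.0353)), (30, np.float64(0.0307)), (40, np.float64(0.0199))]
right 1205 z [0.001  0.0348 0.0542] mean [ 0.4791 -0.5507  0.0323]
  n 361 138 slopes [40.7 44.7] yaw -1.3 dz -0.0 apex [ 0.4788 -0.5655  0.0605]
  crest z 0.0506 [(5, np.float64(0.0507)), (10, np.float64(0.049)), (15, np.float64(0.046)), (20, np.float64(0.0453)), (25, np.float64(0.0401)), (30, np.float64(0.0358)), (40, np.float64(0.025))]
tool x [0.9   0.436 0.   ] y [ 0.436 -0.9   -0.002]
mat [[ 0.56376691 -0.01936576  0.001     ]] 1.060911774635315
bin rim [0.505 0.229 0.03 ] [0.595 0.34  0.053]
  return _methods._mean(a, axis=axis, dtype=dtype,
  ret = ret.dtype.type(ret / rcount)
```

Run:
```python
import cv2,numpy as np
t=cv2.imread("pics/top0.png");s=cv2.imread("pics/scene0.png")
f=lambda i,x0,x1,y0,y1:cv2.resize(i[y0:y1,x0:x1],(400,400),interpolation=cv2.INTER_CUBIC)
cv2.imwrite("pics/crop1.png",np.hstack([f(t,310,410,185,285),f(s,155,255,215,315)]))
```

```text
(no output)
```

View pics/crop1.png

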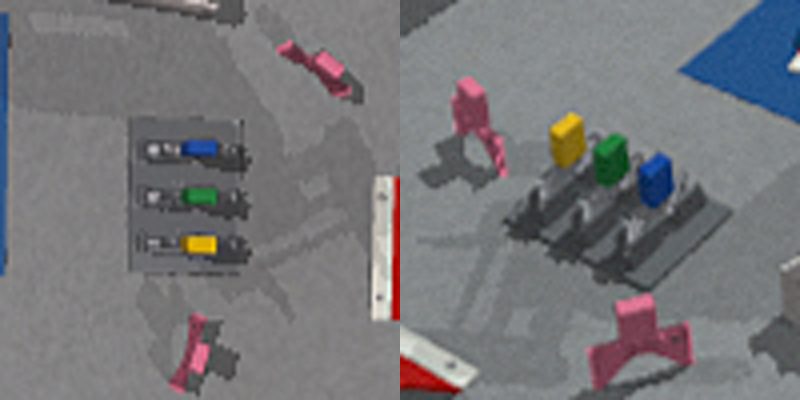

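The crop shows the stand's three leaves upright, and the pink ones are clearly apart: (359,272) upright and (390,202) tilted. The green grip is at top (359,233), which puts it at about (0.522, -0.313), z top 0.074, as it must be. The mat ridge runs at a yaw of 10.4°, and its profile matches R16 (z 36.7 at y = 20 mm, where R16 predicts 36.6), so I try green first.

```bash
python3 -m pendant '[{"jaw":0.5,"linear":[0,0,0],"twist":7},{"jaw":0.5,"linear":[0,0,0],"twist":7},{"jaw":0.5,"linear":[0,0,0],"twist":7},{"jaw":0.5,"linear":[0,0,0],"twist":4.8},{"jaw":0.5,"linear":[2.8,-2.8,0],"twist":0},{"jaw":0.5,"linear":[2.8,-2.8,0],"twist":0},{"jaw":0.5,"linear":[2.8,-2.8,0],"twist":0},{"jaw":0.5,"linear":[2.8,-2.8,0],"twist":0},{"jaw":0.5,"linear":[2.8,-2.8,0],"twist":0},{"jaw":0.5,"linear":[2.8,-2.8,0],"twist":0},{"jaw":0.5,"linear":[2.8,-2.8,0],"twist":0},{"jaw":0.5,"linear":[2.8,-2.8,0],"twist":0}]' 15; python3 -c "
from h import *
from rig import robot
print(yaw(robot.get_obs()['tool_rot']).round(3).tolist())"
```

```text
time: 1.1
position: [0.4971, -0.3366, 0.2392]
tool_rot: [1.0, 0.0, -0.0, -0.0]
ft_force: [-0.3, 0.5, -0.1]
grip_width: 0.0436
grip_force: 0.0
[[1.0, 0.0, -0.001], [0.0, -1.0, 0.001], [-0.001, -0.001, -1.0]]
```

```bash
python3 -m pendant '[{"jaw":0.5,"linear":[2.5,-2.3,3],"twist":0},{"jaw":0.5,"linear":[0,0,4],"twist":0},{"jaw":0.5,"linear":[0,0,4],"twist":0},{"jaw":0.5,"linear":[0,0,1],"twist":0},{"jaw":0.5,"linear":[0,0,0],"twist":0},{"jaw":0.5,"linear":[0,0,0],"twist":0}]'
python3 - <<'E'
from rig import cams
import cv2,numpy as np
t=cams.camera("top");s=cams.camera("scene")
f=lambda i,x0,x1,y0,y1:cv2.resize(i[y0:y1,x0:x1],(400,400),interpolation=cv2.INTER_CUBIC)
cv2.imwrite("pics/crop2.png",np.hstack([f(t["color"],310,410,185,285),f(s["color"],155,255,195,295)]))
E
```

```text
time: 1.6
position: [0.5193, -0.3178, 0.1222]
tool_rot: [1.0, -0.0, -0.0, -0.0]
ft_force: [0.2, -0.7, -0.1]
grip_width: 0.0431
grip_force: 0.0
```

View pics/crop2.png

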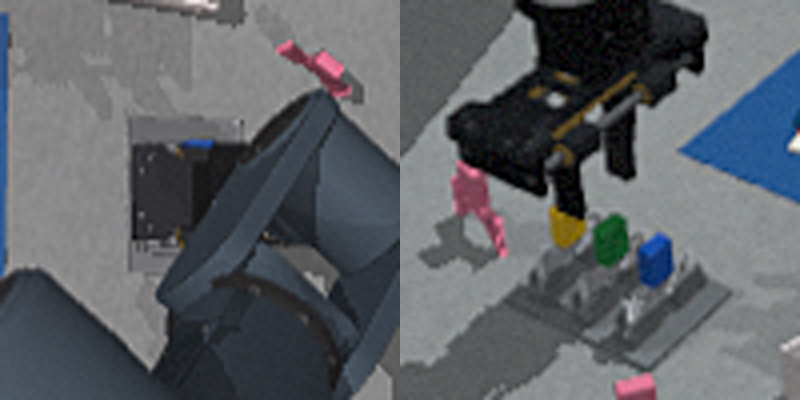

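The fingers straddle the row above the green grip (scene crop, fingers at y either side). I correct a few mm, descend and close.

```bash
python3 -m pendant '[{"jaw":0.5,"linear":[0.25,-0.4,0],"twist":0},{"jaw":0.5,"linear":[0,0,2],"twist":0},{"jaw":0.5,"linear":[0,0,2],"twist":0},{"jaw":0.5,"linear":[0,0,1.8],"twist":0},{"jaw":0.5,"linear":[0,0,0],"twist":0},{"jaw":0.15,"linear":[0,0,0],"twist":0},{"jaw":0.15,"linear":[0,0,0],"twist":0},{"jaw":0.15,"linear":[0,0,0],"twist":0},{"jaw":0.15,"linear":[0,0,0],"twist":0},{"jaw":0.15,"linear":[0,0,0],"twist":0}]' 15
```

```text
time: 2.53
position: [0.5225, -0.3139, 0.0656]
tool_rot: [1.0, 0.0, 0.001, 0.001]
ft_force: [-0.1, 1.4, 4.6]
grip_width: 0.0263
grip_force: 15.0
```

```bash
python3 -m pendant '[{"jaw":0.15,"linear":[0,0,-1.5],"twist":0},{"jaw":0.15,"linear":[0,0,-3],"twist":0},{"jaw":0.15,"linear":[0,0,-4],"twist":0},{"jaw":0.15,"linear":[0.5,-3.3,0],"twist":0},{"jaw":0.15,"linear":[0.5,-3.3,0],"twist":0},{"jaw":0.15,"linear":[0.5,-3.3,0],"twist":0},{"jaw":0.15,"linear":[0.5,-3.3,0],"twist":0},{"jaw":0.15,"linear":[0.5,-3.3,0],"twist":0},{"jaw":0.15,"linear":[0.5,-3.3,0],"twist":0},{"jaw":0.15,"linear":[0.5,-3.3,0],"twist":0},{"jaw":0.15,"linear":[0.5,-3.3,0],"twist":0},{"jaw":0.15,"linear":[0.5,-3,0],"twist":0}]'; python3 -m pendant '[{"jaw":0.15,"linear":[0,0,1.5],"twist":-5.2},{"jaw":0.15,"linear":[0,0,0],"twist":-5.2},{"jaw":0.15,"linear":[0,0,0],"twist":0},{"jaw":0.15,"linear":[0,0,0],"twist":0},{"jaw":0.15,"linear":[0,0,0],"twist":0}]'
python3 - <<'E'
from h import *
from rig import cams,robot
t=cams.camera("top");s=cams.camera("scene");np.savez("top1.npz",**t);np.savez("scene1.npz",**s)
f=lambda i,x0,x1,y0,y1:cv2.resize(i[y0:y1,x0:x1],(400,400),interpolation=cv2.INTER_CUBIC)
cv2.imwrite("pics/crop3.png",np.hstack([f(t["color"],235,315,180,260),f(s["color"],235,315,165,245)]))
o=robot.get_obs();print(o["position"],o["ft_force"],o["moment"],yaw(o["tool_rot"]).round(3).tolist())
E
```

```text
time: 3.53
position: [0.5664, -0.0173, 0.1493]
tool_rot: [1.0, 0.0, 0.0, -0.0]
ft_force: [-0.6, -0.0, -1.1]
grip_width: 0.026
grip_force: 15.0
time: 3.95
position: [0.5669, -0.0196, 0.1344]
tool_rot: [0.996, 0.09, 0.0, 0.0]
ft_force: [1.1, -0.5, -0.8]
grip_width: 0.0259
grip_force: 15.0
[ 0.56683775 -0.01984454  0.13440818] [ 0.54790649 -0.6139467   0.33681053] [ 0.03625958 -0.01534981  0.03844912] [[0.984, 0.179, 0.001], [0.179, -0.984, -0.0], [0.001, 0.0, -1.0]]
```

View pics/crop3.png

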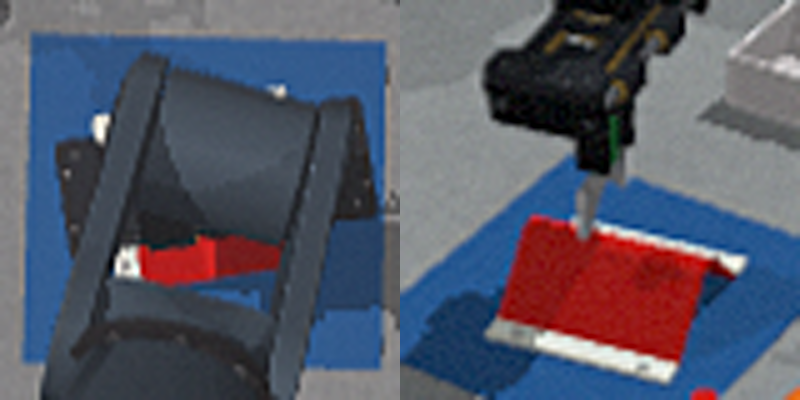

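The green leaf hangs upright in the grip just above the ridge (scene crop (600,190)), roughly centred. Now I descend and feel for contact; R16 should seat at a TCP z of about 0.087, against 0.0905 for R24.

```bash
python3 -m pendant '[{"jaw":0.15,"linear":[0,0,2],"twist":0},{"jaw":0.15,"linear":[0,0,1.5],"twist":0},{"jaw":0.15,"linear":[0,0,0.5],"twist":0},{"jaw":0.15,"linear":[0,0,0],"twist":0},{"jaw":0.15,"linear":[0,0,0],"twist":0},{"jaw":0.15,"linear":[0,0,0.1],"twist":0},{"jaw":0.15,"linear":[0,0,0],"twist":0}]'
```

```text
time: 4.63
position: [0.5672, -0.0194, 0.0938]
tool_rot: [0.996, 0.091, 0.001, 0.0]
ft_force: [-0.8, -0.1, -0.4]
grip_width: 0.0259
grip_force: 15.0
```

```bash
for i in 1 2 3; do python3 -m pendant '[{"jaw":0.15,"linear":[0,0,0.1],"twist":0},{"jaw":0.15,"linear":[0,0,0],"twist":0}]' | grep -E "pos|ft"; done
```

```text
position: [0.5668, -0.0193, 0.0924]
ft_force: [-0.2, 0.5, -1.7]
position: [0.5665, -0.0192, 0.091]
ft_force: [1.2, 0.3, -1.9]
position: [0.5666, -0.019, 0.0901]
ft_force: [0.1, 1.6, 1.3]
```

```bash
for i in 1 2; do python3 -m pendant '[{"jaw":0.15,"linear":[0,0,0.05],"twist":0},{"jaw":0.15,"linear":[0,0,0],"twist":0}]' | grep -E "pos|ft"; done;  python3 -m pendant '[{"jaw":0.15,"linear":[0,-0.1,0],"twist":0},{"jaw":0.15,"linear":[0,0,0],"twist":0}]' | grep -E "pos|ft"
```

```text
position: [0.5666, -0.0189, 0.0899]
ft_force: [-0.2, 2.4, 4.4]
position: [0.5666, -0.0187, 0.0897]
ft_force: [-0.6, 2.6, 5.8]
position: [0.5665, -0.0181, 0.0892]
ft_force: [-1.4, 1.5, 4.0]
```

The -y... flank touches first and the ridge lies further towards +y, so I shift that way until it is centred.

```bash
for i in 1 2 3; do python3 -m pendant '[{"jaw":0.15,"linear":[0,-0.07,0],"twist":0},{"jaw":0.15,"linear":[0,0,0],"twist":0}]' | grep -E "pos|ft"; done
```

```text
position: [0.5662, -0.0176, 0.0888]
ft_force: [0.8, 1.1, 1.5]
position: [0.5658, -0.017, 0.0885]
ft_force: [0.2, 0.4, -1.2]
position: [0.5657, -0.0162, 0.0887]
ft_force: [0.6, -0.7, -1.1]
```

```bash
python3 -m pendant '[{"jaw":0.15,"linear":[0,0,0.07],"twist":0},{"jaw":0.15,"linear":[0,0,0],"twist":0}]' | grep -E "pos|ft"
```

```text
position: [0.5658, -0.0162, 0.088]
ft_force: [-0.4, -0.0, -0.6]
```

```bash
for i in 1 2 3; do python3 -m pendant '[{"jaw":0.15,"linear":[0,0,0.06],"twist":0},{"jaw":0.15,"linear":[0,0,0],"twist":0}]' | grep -E "pos|ft"; done
```

```text
position: [0.5659, -0.0162, 0.0875]
ft_force: [1.0, 0.5, 0.0]
position: [0.566, -0.0162, 0.0873]
ft_force: [-0.8, 0.8, 1.8]
position: [0.5661, -0.0161, 0.0873]
ft_force: [-1.2, 0.3, 6.0]
```

Contact comes at z = 0.0873, exactly the R16 seat height. Rock test to and fro:

```bash
for d in 1; do python3 -m pendant '[{"jaw":0.15,"linear":[0,0.08,0],"twist":0},{"jaw":0.15,"linear":[0,0,0],"twist":0}]' | grep -E "pos|ft"; python3 -m pendant '[{"jaw":0.15,"linear":[0,-0.16,0],"twist":0},{"jaw":0.15,"linear":[0,0,0],"twist":0}]' | grep -E "pos|ft";python3 -m pendant '[{"jaw":0.15,"linear":[0,0.08,0],"twist":0},{"jaw":0.15,"linear":[0,0,0],"twist":0}]' | grep -E "pos|ft"; done
```

```text
position: [0.566, -0.0163, 0.0872]
ft_force: [-1.2, 2.5, 6.2]
position: [0.5662, -0.0159, 0.0873]
ft_force: [-1.7, -1.7, 6.4]
position: [0.5662, -0.0161, 0.0873]
ft_force: [-2.1, 0.9, 6.0]
```

It is locked (±0.2 mm for a ±0.8 mm push, force reversing) and down on the ridge top, so R16 it is. I press to about 10 N and hold with both toes bearing.

```bash
python3 -m pendant '[{"jaw":0.15,"linear":[0,-0.02,0.05],"twist":0},{"jaw":0.15,"linear":[0,0,0],"twist":0},{"jaw":0.15,"linear":[0,0,0],"twist":0},{"jaw":0.15,"linear":[0,0,0],"twist":0}]' | grep -E "pos|ft|rot"; python3 -m pendant '[{"jaw":0.15,"linear":[0,0,0.03],"twist":0},{"jaw":0.15,"linear":[0,0,0],"twist":0},{"jaw":0.15,"linear":[0,0,0],"twist":0},{"jaw":0.15,"linear":[0,0,0],"twist":0},{"jaw":0.15,"linear":[0,0,0],"twist":0},{"jaw":0.15,"linear":[0,0,0],"twist":0},{"jaw":0.15,"linear":[0,0,0],"twist":0},{"jaw":0.15,"linear":[0,0,0],"twist":0}]' | grep -E "pos|ft|rot|time"; python3 -c "
from rig import robot
o=robot.get_obs();print(o['ft_force'].round(2),o['moment'].round(3))"
```

```text
position: [0.5662, -0.016, 0.0872]
tool_rot: [0.996, 0.091, 0.0, 0.0]
ft_force: [-2.8, -0.2, 9.5]
time: 8.3
position: [0.5662, -0.016, 0.0872]
tool_rot: [0.996, 0.091, 0.001, 0.0]
ft_force: [-1.8, 0.5, 11.3]
[-1.81  0.53 11.28] [ 0.036  0.594 -0.016]
```

```bash
python3 -m pendant '[{"jaw":0.15,"linear":[-0.03,0,0],"twist":0},{"jaw":0.15,"linear":[0,0,0],"twist":0},{"jaw":0.15,"linear":[0,0,0],"twist":0},{"jaw":0.15,"linear":[0,0,0],"twist":0},{"jaw":0.15,"linear":[0,0,0],"twist":0},{"jaw":0.15,"linear":[0,0,0],"twist":0},{"jaw":0.15,"linear":[0,0,0],"twist":0}]' | grep -E "pos|ft|rot"; python3 -m pendant '[{"jaw":0.15,"linear":[0,-0.01,0],"twist":0},{"jaw":0.15,"linear":[0,0,0],"twist":0},{"jaw":0.15,"linear":[0,0,0],"twist":0},{"jaw":0.15,"linear":[0,0,0],"twist":0},{"jaw":0.15,"linear":[0,0,0],"twist":0},{"jaw":0.15,"linear":[0,0,0],"twist":0},{"jaw":0.15,"linear":[0,0,0],"twist":0}]' | grep -E "pos|ft|rot"
python3 - <<'E'
from h import *
from rig import cams
s=cams.camera("scene")
f=lambda i,x0,x1,y0,y1:cv2.resize(i[y0:y1,x0:x1],(500,500),interpolation=cv2.INTER_CUBIC)
cv2.imwrite("pics/crop4.png",f(s["color"],245,305,180,240))
E
```

```text
position: [0.5662, -0.0161, 0.0872]
tool_rot: [0.996, 0.091, 0.001, 0.0]
ft_force: [-1.4, 0.2, 10.9]
position: [0.5662, -0.0161, 0.0872]
tool_rot: [0.996, 0.091, 0.001, 0.0]
ft_force: [-2.1, 0.2, 10.9]
```

View pics/crop4.png

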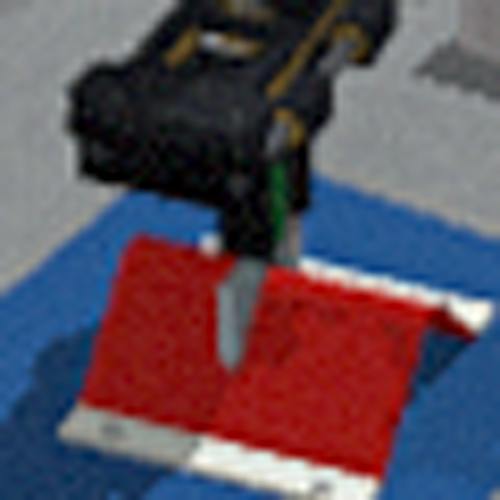

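The leaf sits square on the ridge (crop (240,310)). Next: lift it and carry it to the bin at about (0.550, 0.285).

```bash
python3 -m pendant '[{"jaw":0.15,"linear":[0,0,-1.5],"twist":0},{"jaw":0.15,"linear":[0,0,-3.5],"twist":5.2},{"jaw":0.15,"linear":[0,0,-2],"twist":5.2},{"jaw":0.15,"linear":[-0.2,-3.4,0],"twist":0},{"jaw":0.15,"linear":[-0.2,-3.4,0],"twist":0},{"jaw":0.15,"linear":[-0.2,-3.4,0],"twist":0},{"jaw":0.15,"linear":[-0.2,-3.4,0],"twist":0},{"jaw":0.15,"linear":[-0.2,-3.4,0],"twist":0},{"jaw":0.15,"linear":[-0.2,-3.4,0],"twist":0},{"jaw":0.15,"linear":[-0.2,-3.4,0],"twist":0},{"jaw":0.15,"linear":[-0.1,-3.4,0],"twist":0},{"jaw":0.15,"linear":[0,-2.5,0],"twist":0}]';python3 -m pendant '[{"jaw":0.15,"linear":[0,0,0],"twist":0},{"jaw":0.15,"linear":[0,0,0],"twist":0}]'
python3 - <<'E'
from h import *
from rig import cams
t=cams.camera("top");s=cams.camera("scene")
f=lambda i,x0,x1,y0,y1:cv2.resize(i[y0:y1,x0:x1],(400,400),interpolation=cv2.INTER_CUBIC)
cv2.imwrite("pics/crop5.png",np.hstack([f(t["color"],150,230,180,260),f(s["color"],275,355,125,205)]))
E
```

```text
time: 10.52
position: [0.5496, 0.2839, 0.1552]
tool_rot: [1.0, 0.001, -0.0, -0.0]
ft_force: [0.1, -0.1, -1.3]
grip_width: 0.0259
grip_force: 15.0
time: 10.68
position: [0.5498, 0.2824, 0.1551]
tool_rot: [1.0, 0.002, -0.0, 0.0]
ft_force: [0.1, 0.2, -0.7]
grip_width: 0.0259
grip_force: 15.0
```

View pics/crop5.png

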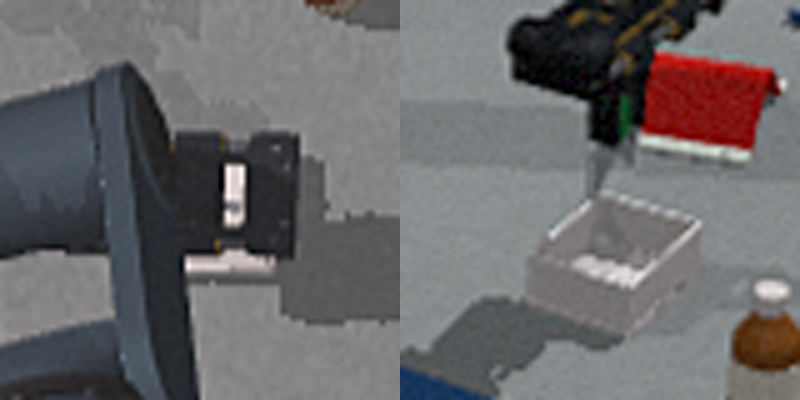

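The leaf hangs over the bin (scene crop (605,180) above the bin at (615,260)). I lower it, release and retreat.

```bash
python3 -m pendant '[{"jaw":0.15,"linear":[0,0.1,3],"twist":0},{"jaw":0.15,"linear":[0,0,3],"twist":0},{"jaw":0.15,"linear":[0,0,1.5],"twist":0},{"jaw":0.15,"linear":[0,0,0.9],"twist":0},{"jaw":0.15,"linear":[0,0,0],"twist":0},{"jaw":0.15,"linear":[0,0,0],"twist":0}]';python3 -m pendant '[{"jaw":0.5,"linear":[0,0,0],"twist":0},{"jaw":0.5,"linear":[0,0,0],"twist":0},{"jaw":0.5,"linear":[0,0,0],"twist":0},{"jaw":0.5,"linear":[0,0,0],"twist":0},{"jaw":0.5,"linear":[0,0,-2],"twist":0},{"jaw":0.5,"linear":[0,0,-4],"twist":0},{"jaw":0.5,"linear":[0,0,-4],"twist":0},{"jaw":0.5,"linear":[0,0,-4],"twist":0},{"jaw":0.5,"linear":[-3,3.5,0],"twist":0},{"jaw":0.5,"linear":[-3,3.5,0],"twist":0},{"jaw":0.5,"linear":[-3,3.5,0],"twist":0},{"jaw":0.5,"linear":[0,0,0],"twist":0}]'
python3 - <<'E'
from h import *
from rig import cams
t=cams.camera("top");s=cams.camera("scene")
f=lambda i,x0,x1,y0,y1:cv2.resize(i[y0:y1,x0:x1],(400,400),interpolation=cv2.INTER_CUBIC)
cv2.imwrite("pics/crop6.png",np.hstack([f(t["color"],150,230,180,260),f(s["color"],275,355,125,205)]))
for nm,c,w in(("top",t,(165,220,195,250)),("scene",s,(290,345,150,200))):
  P=cloud(c,win(rng(c,(50,90,40),(80,255,255)),*w));print(nm,len(P),P.mean(0).round(3) if len(P) else"")
P=cloud(t,win(np.ones((420,560),bool),168,214,200,244));k=(P[:,2]>.035)&(P[:,2]<.055);print("bin rim",P[k].min(0).round(3),P[k].max(0).round(3))
E
```

```text
time: 11.28
position: [0.5509, 0.2791, 0.0717]
tool_rot: [1.0, -0.0, -0.0, 0.0]
ft_force: [0.1, 0.2, -0.6]
grip_width: 0.0257
grip_force: 15.0
time: 12.28
position: [0.4599, 0.1811, 0.2109]
tool_rot: [1.0, -0.001, -0.006, 0.002]
ft_force: [-1.0, 0.6, -0.8]
grip_width: 0.0433
grip_force: 0.0
top 26 [0.549 0.275 0.068]
scene 47 [0.552 0.277 0.056]
bin rim [0.506 0.23  0.035] [0.594 0.341 0.054]
```

View pics/crop6.png

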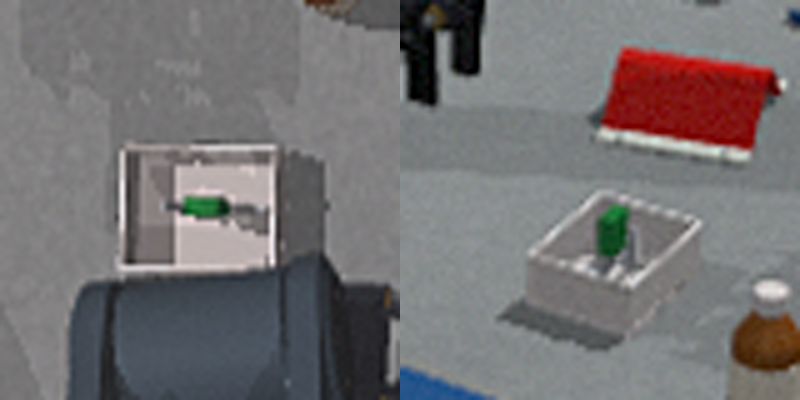

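The green leaf stands in the bin (top crop (205,207)). One numeric check that yellow and blue have not moved, then hand in.

Run:
```python
from h import *
from rig import cams,robot
s=cams.camera("scene");s0=load("scene0.npz");ok=True
for g in(((20,120,100),(33,255,255)),((100,120,60),(125,255,255))):
  a,b=[cloud(c,win(rng(c,*g),180,227,235,270)).mean(0) for c in(s,s0)];print(a.round(3),b.round(3));ok&=np.linalg.norm(a-b)<.006
if ok: print(robot.hand_in())
```

```text
[ 0.482 -0.315  0.06 ] [ 0.482 -0.315  0.06 ]
[ 0.565 -0.315  0.06 ] [ 0.566 -0.315  0.06 ]
the job is handed in; nothing more can be done
None
```

The corner on the mat is R16. The green 16 mm leaf seated locked and square on it under about 11 N and now stands in the job bin, with the yellow and blue leaves untouched in the stand. I couldn't measure the toes separately; that both bore over 1 N is inferred from near-zero sideways force. The job is handed in, but no verdict came back.

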